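# Line up the hinge of a case door for its pin

## Robot

A 6-joint arm with a two-finger parallel gripper is mounted at the origin on a cart in front of the work surface, level with it; the furniture and walls round the work are solid. World frame = base frame: x ahead of the robot, y to its left, z up, the work surface at z = 0. Lengths are in m, angles in rad, forces in N, time in s.
With the tool pointing down it reaches from about 0.25 to 0.725 m from the base axis. Payload 4 kg.
Tool frame: the origin (TCP) lies on the front face of the gripper's body, between the roots of the fingers; the fingertips stand 73 mm ahead of it and the grasp point (between the pads) lies bot.tcp_to_grasp ahead of it (bot.tcp_to_grasp is the distance from the TCP to the grasp point, in m); z points along the fingers, y is the line along which they close (so a half turn about z gives the same grasp; the last joint's range is limited). The gripper opens to 85 mm and grips with 20 to 120 N. Pads are 22 mm wide; open, the fingers measure 114 mm over their backs; the gripper's body (76 mm by 85 mm) begins 54 mm behind the grasp point. The pads swing forward as they close: fully open they stand 13 mm farther back than shut.
Start: joints at [1.275, 0.241, 0.005, 1.335, 0, 1.571], TCP at [0.146, 0.478, 0.304] pointing down, gripper open.
Joint ranges: [-2.72, 2.72], [-1.05, 1.87], [-1.09, 1.28], [-1.99, 2.15], [-1.42, 1.44], [-3.14, 3.14]. Speed limits (rad/s): [2.79, 2.79, 3.14, 3.14, 3.14, 3.14].

## Interface

Orientations are given as a unit quaternion [x, y, z, w].
In Python, from workcell import bot gives the robot as it stands.
- The arm moves only by the shell command python3 -m jog 'ROWS' [OPENING]. ROWS is JSON, one flat list of numbers, 6 for each row, row after row: the shift along the world's x, y, z scaled (see below), then the turn, a rotation vector about the world's x, y, z scaled (see below). In form: [tx, ty, tz, wx, wy, wz, tx, ty, tz, wx, wy, wz, ...]. A call has 1 to 10 rows; each row is the pose to reach, as a shift and turn from the pose commanded when the call began; what a row does not reach only later rows make up. The controller multiplies each number of a shift by 800 mm and each number of a turn by 2 rad. A row lasts 1/12 s, in which the tool goes at most 41.7 mm and 7.16 degrees, less where a joint would pass 70% of its speed; a pose out of reach is approached as far as the arm can. A call with a number of a shift or a turn outside -1 to 1 is refused whole. A call with a gripper value outside its range is refused whole. OPENING is the opening, from -1 (shut) to 1 (fully open), set as the call begins (- or left out, the last holds). The fingers move at their own pace and stop on an object; the grip force is fixed at half the most. Time passes only in rows, so rows that repeat a pose let the fingers close. It gives the time, the measured TCP pose, the force, the opening and the grip force at its end, in the units of the state.
- bot.get_obs(): the state, without advancing time (a new reading comes with each control period).
- bot.camera(name): name is "scene" or "top"; returns (picture, depth): 480x640x3 uint8, red, green, blue; 480x640 float32, m along the optical axis (not along the pixel's ray), 0 where there is no reading.
- bot.calibration(name): a dict with "intrinsics" (3x3 intrinsics, pixels), "pose" (4x4, takes a point from camera to world coordinates). Camera axes: x right, y up, looking along -z (the intrinsics and any distortion apply to the point x, -y, -z); pixel columns grow to the right and rows downward; lengths in m; the calibration is good to about 2 mm. A picture is of the moment at which its call begins. calibration takes no time and is no camera call.
- bot.job_done(): hands the job in; it is judged then, once.
Trained networks look in the newest picture that a camera, given by its name, has taken for a name from the list of things; names that differ only in an ending like _2 or _b are one class to them, and where a whole thing is asked for, a point or a joint stands for the part that bears it (a point fixed in the world has none). Each returns a list of dicts, best first, with "confidence" (0 to 1); they miss things now and then, are a little off and sometimes report something else, mostly with a low value. They report only what shows in the picture. A call takes as long as a camera call. They do not tell look-alikes from the thing itself.
- bot.find_in(label, camera): "at" ([x, y, z] in m, in the coordinates of the camera as it stood for that picture, good to about 4 mm: the middle of the surface that is visible of it).
- bot.tip_of(label, camera): "at" ([x, y, z] in m, in the coordinates of the camera as it stood for that picture, good to about 4 mm: a listed point, or the origin of a listed thing).
The state is a dict: "clock": time; "joint_pos": joint angles; "joint_vel": joint speeds; "tau": joint torques, N m; "eef_pos": TCP position; "tool_rot": TCP orientation; "ft_force": force on the tool from outside, world axes, zero at the start; "ft_torque": the same for the moment, N m; "grip_width": finger opening in m; "grasp_force": force on a finger pad.
Only numpy, scipy, OpenCV 4.12 (cv2) and the standard library are available. Lean on these libraries where they do the work, as an engineer would, in place of code of your own. Each camera call takes 0.05 s, during which the arm holds its last target. There are 200 camera calls.

## Task

Lift the blue door panel out of its grey stand and, keeping it upright, slide it down into the slot in front of the jamb block, so that its hinge knuckle goes between the two knuckles of the jamb. Press it fully down against the spring until the three knuckle holes line up, and finish while still gripping the panel and holding it pressed down there, so that a colleague can push the pin through. Leave the hinge pin, screw dish, braid spool and eraser where they lie.

Things in the scene. Friction and masses are not known exactly. Their poses are not given: they have to be found in the camera images.
- panel_center (a point): Centre (half-way up) of the loose blue door panel, an upright slab 8 mm thick (its x), 60 mm wide (its y), 130 mm tall (its z, up), about 0.15 kg; lower edge 65 mm below this point, top 65 mm above. It starts standing in the grey stand. A steel hinge leaf and knuckle stand on its +x face; the top 50 mm of both faces is bare, to be gripped across the 8 mm.
- panel_bore (a point): Centre of the hole through the panel's knuckle, a steel tube along the panel's y: 26 mm long, 18 mm outside, hole 10 mm. It lies 15 mm from the panel's mid-plane (panel x = +15 mm), 60 mm above its lower edge. Axes as the panel's.
- stand: Fixed grey stand, 56 x 92 mm, 36 mm high, that holds the panel upright in a slot 9.5 mm (its x) by 63 mm (its y) whose floor is 8 mm above the bench. Origin on the bench under the slot's centre, z up. Close behind it (+x, a little to the right) the workshop's tall soldering-iron holder is fixed to the bench, and a microscope stands farther right: keep the arm clear of both.
- jamb: Fixed jamb fixture, z up, origin on the bench under the centre of its black slot. Base 90 x 110 mm (x from -32 to +58 mm). Behind the slot (+x, from x = 29 mm) stands an aluminium jamb block 90 mm wide, 85 mm high. The panel belongs upright in the slot, knuckle towards the block, its axes parallel to these. Top of the end walls and lead-in: 44 mm.
- jamb_axis (a point): Hinge axis of the jamb, half-way between its two steel knuckles (each 24 mm long, 18 mm outside, hole 10 mm, 31 mm clear between them, tops 81 mm above the bench): at x = 15 mm, y = 0, z = 72 mm of the jamb; the axis runs along its y. The panel's hole must come to this point.
- slot_mouth (a point): Centre of the slot's mouth, 44 mm above the bench, axes as the jamb's. The slot is 10.5 mm (x) by 63 mm (y); sloped lead-ins widen its top 8 mm by 5 mm on every side. Two ledges in it, 12 mm above the bench, stop the panel's lower edge exactly where the holes line up.
- lifter (a joint): Brass spring plunger in the slot's middle, top 20 mm above the bench at 0; value grows to 0.008 m as the panel is pressed down on to the ledges. It pushes up with about 3.5 N at first and 6.5 N at the ledges, more than the panel's weight: a panel let go rises 8 mm too high.
- hinge_pin: Loose bent steel pin, 6 mm thick, 90 mm long, lying on the bench. Origin at mid-length. Leave alone.
- dish: Loose aluminium dish with small screws, 72 mm across, 14 mm high. Leave alone.
- braid: Loose flat blue spool of desoldering braid, 39 x 56 x 11 mm. Leave alone.
- rubber: Loose blue and white eraser, 20 x 45 x 12 mm. Leave alone.
Things that resemble listed ones, but are neither listed nor needed, are in the scene too. Leave any turquoise look-alike of the part that bears panel_center alone.

How it is judged:
On the way, in this order (a step that is already met when the one before it is completed fails the run):
1. the panel is lifted clear of its stand in the gripper (height (world z) of panel_center above 0.112 m and contact force between the fingers and panel above 5 N), for 0.2 s.
2. the panel stands upright in the slot of the jamb fixture (z of panel_center in the frame of jamb below 0.1 m and x of panel_center in the frame of jamb between -0.005 and 0.005 m and y of panel_center in the frame of jamb between -0.005 and 0.005 m), for 0.1 s.
At the end, for the whole second after the job is handed in: The panel's knuckle hole lies on the jamb's hinge axis: within 2.5 mm across, 2 mm in height and 4 mm along the axis, axes parallel within 0.07 rad, panel upright within 0.09 rad, the plunger pressed at least 6 mm, the panel still and gripped by the fingers (over 10 N) (x of panel_bore in the frame of jamb_axis between -0.0025 and 0.0025 m and z of panel_bore in the frame of jamb_axis between -0.002 and 0.002 m and y of panel_bore in the frame of jamb_axis between -0.004 and 0.004 m and angle between the y axis of panel_bore and the y axis of jamb_axis, either way round below 0.07 rad and angle between panel_center's own z axis and vertical below 0.09 rad and value of joint lifter above 0.006 m and contact force between the fingers and panel above 10 N and linear speed of panel below 0.01 m/s); the arm keeps its last pose, push and grip.
It fails at once if the hinge pin is disturbed (distance of hinge_pin from where it was at the start of the episode above 0.02 m).
It fails at once if the screw dish is disturbed (distance of dish from where it was at the start of the episode above 0.02 m).
It fails at once if the braid spool is disturbed (distance of braid from where it was at the start of the episode above 0.02 m).
It fails at once if the eraser is disturbed (distance of rubber from where it was at the start of the episode above 0.02 m).
It also fails if it takes over 38 s, if anything falls off the work surface, if the arm or the gripper's body presses on something with over 40 N, if the wrist force passes 120 N, or if a joint passes its speed limit or range.

## Working session

There is one attempt and no reset: what is moved stays moved. The work goes in short steps, Python scripts to look and compute and a shell command to move; the robot and the scene stay as the last step left them, time stands still between calls to the robot, and variables do not carry over. Pictures are saved under pics/ and viewed, at most 10 in all, crops included, and the job is handed in when it is done.

```bash
ls; mkdir -p pics
cat > h.py <<'E'
from workcell import bot
import numpy as np, cv2
def w(cam,p):
    T=np.array(bot.calibration(cam)["pose"]); return T[:3,:3]@np.array(p)+T[:3,3]
def proj(cam,P):
    c=bot.calibration(cam);T=np.array(c["pose"]);K=np.array(c["intrinsics"])
    q=T[:3,:3].T@(np.array(P)-T[:3,3]); q=q*[1,-1,-1]; u=K@q; return u[:2]/u[2]
def cloud(cam,d):
    c=bot.calibration(cam);T=np.array(c["pose"]);K=np.array(c["intrinsics"])
    v,u=np.indices(d.shape); x=(u-K[0,2])/K[0,0]*d; y=(v-K[1,2])/K[1,1]*d
    P=np.stack([x,-y,-d],-1)@T[:3,:3].T+T[:3,3]; P[d==0]=np.nan; return P
def save(n,im): cv2.imwrite("pics/"+n+".png",im[...,::-1])
E
python3 - <<'E'
from h import *
for c in ["scene","top"]:
    im,d=bot.camera(c); save(c+"0",im); np.savez("/tmp/"+c,im=im,d=d)
    print(c,{k:np.round(v,4).tolist() for k,v in bot.calibration(c).items()})
    for l in ["panel_center","panel_bore","stand","jamb","jamb_axis","slot_mouth","hinge_pin","dish","braid","rubber"]:
        for r in bot.tip_of(l,c)[:3]:
            P=w(c,r["at"]); print(l,np.round(P,4),np.round(proj(c,P)),round(r["confidence"],2))
print(bot.tcp_to_grasp,bot.get_obs())
E
```

```text
pics
scene {'intrinsics': [[551.609, 0.0, 327.2023], [0.0, 551.609, 236.6227], [0.0, 0.0, 1.0]], 'pose': [[0.6591, 0.5488, -0.5141, 0.0107], [-0.752, 0.4893, -0.4417, -0.4151], [0.0091, 0.6777, 0.7353, 0.7692], [0.0, 0.0, 0.0, 1.0]]}
panel_center [ 0.3568 -0.1565  0.0653] [346. 346.] 0.76
panel_center [ 0.419  -0.0325  0.0716] [312. 275.] 0.69
panel_bore [ 0.3731 -0.1591  0.0647] [354. 340.] 0.86
panel_bore [ 0.4335 -0.0331  0.0703] [318. 270.] 0.72
stand [ 0.4162 -0.0326 -0.0036] [311. 303.] 0.74
stand [0.4789 0.1417 0.0473] [264. 215.] 0.3
jamb_axis [0.4985 0.1451 0.0748] [269. 198.] 0.65
slot_mouth [0.4825 0.1399 0.0478] [266. 214.] 0.71
slot_mouth [ 0.4154 -0.0313 -0.0016] [310. 302.] 0.52
hinge_pin [ 0.4181 -0.2525  0.0045] [418. 377.] 0.65
dish [ 0.6846  0.2093 -0.002 ] [312. 166.] 0.97
braid [0.6905 0.1018 0.0014] [353. 186.] 0.8
rubber [ 0.5655 -0.1963 -0.0009] [440. 301.] 0.64
top {'intrinsics': [[472.4921, 0.0, 321.486], [0.0, 472.4921, 239.8402], [0.0, 0.0, 1.0]], 'pose': [[0.0054, 0.9953, -0.0965, 0.4335], [-0.9999, 0.004, -0.0146, -0.0226], [-0.0141, 0.0966, 0.9952, 1.04
[... 728 characters left out ...]
int_pos': array([ 1.27497992e+00,  2.40577702e-01,  4.97341714e-03,  1.33519914e+00,
       -1.11695726e-05,  1.57077951e+00]), 'joint_vel': array([-7.05824984e-04, -1.81188304e-03, -8.54710627e-04,  2.14088995e-03,
        5.05028895e-05, -1.57764121e-03]), 'tau': array([-4.01507978e-04, -3.72220588e+01,  2.52695346e+01,  1.27478739e-03,
       -2.02667775e-05, -5.09905675e-06]), 'eef_pos': array([0.14575929, 0.47826958, 0.30390745]), 'tool_rot': array([ 1.47361184e-01,  9.89082747e-01, -4.33336863e-06,  5.00075074e-06]), 'ft_force': array([-0.37550382, -0.04533281, -0.26230211]), 'ft_torque': array([0.06225574, 0.01701469, 0.00133418]), 'grasp_force': 0.0, 'grip_width': 0.0854915171806561}
```

View pics/scene0.png

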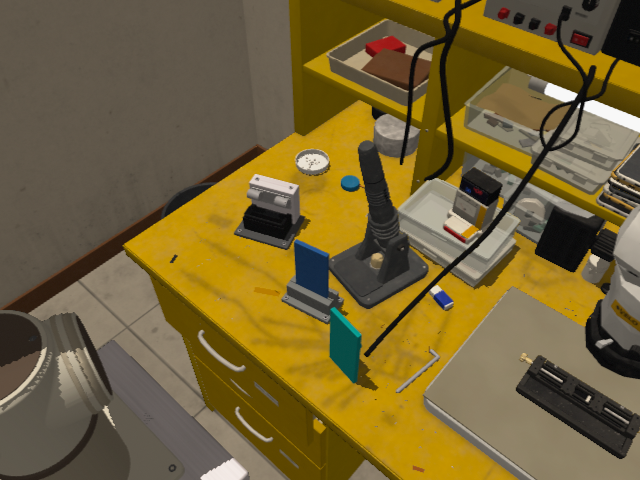

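View pics/top0.png

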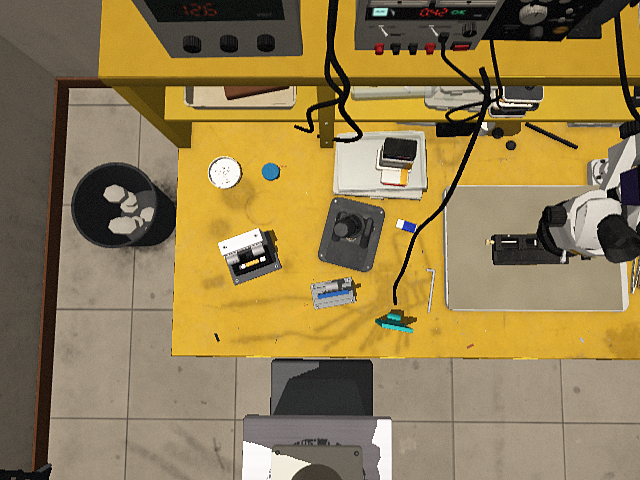

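The scene picture shows the blue panel in the grey stand at (312,270) and a turquoise look-alike standing free at (345,345). The jamb is at (270,210), and the iron holder at (378,230) is close behind the stand. The blue panel fits the description, because it stands in the grey stand. I'll confirm that in a crop and measure the yaws.

Run:
```python
from h import *
S={}
for c in ["scene","top"]:
    z=np.load(f"/tmp/{c}.npz"); im,d=z["im"],z["d"]; S[c]=im; P=cloud(c,d)
    def rect(m,n):
        Q=P[m][:,:2].astype(np.float32)
        if len(Q)<8: print(c,n,len(Q)); return
        r=cv2.minAreaRect(Q*1000); b=cv2.boxPoints(r)
        print(c,n,len(Q),"c",np.round(r[0],1),"size",np.round(r[1],1),"ang",round(r[2],1),"med z",np.round(np.nanmedian(P[m][:,2]),4))
    hsv=cv2.cvtColor(im,cv2.COLOR_RGB2HSV)
    near=lambda x,y,r:np.hypot(P[...,0]-x,P[...,1]-y)<r
    blue=(hsv[...,0]>103)&(hsv[...,0]<125)&(hsv[...,1]>120)
    rect(blue&near(.417,-.033,.05)&(P[...,2]>.05),"panel")
    rect(blue&near(.417,-.033,.05)&(P[...,2]>.13),"panel top")
    rect(near(.417,-.033,.055)&(P[...,2]>.03)&(P[...,2]<.04)&~blue,"stand top")
    rect(near(.5,.15,.09)&(P[...,2]>.0825)&(P[...,2]<.09),"jamb block top")
    rect(near(.49,.146,.08)&(P[...,2]>.041)&(P[...,2]<.047),"jamb lead-in top")
    rect(near(.49,.146,.09)&(P[...,2]>.003)&(P[...,2]<.2),"jamb all")
    m=near(.5,-.03,.16)&(P[...,0]>.44)&(P[...,2]>.12); 
    if m.any(): print("holder >0.12:",np.round(np.nanmin(P[m],0),3),np.round(np.nanmax(P[m],0),3))
a=cv2.resize(S["scene"][215:395,270:400],None,fx=3,fy=3,interpolation=cv2.INTER_CUBIC)
b=cv2.resize(S["top"][215:335,205:425],(400,218),interpolation=cv2.INTER_CUBIC); b=np.vstack([b,np.zeros((540-218,400,3),np.uint8)])
save("crop",np.hstack([a,b]))
```

```text
scene panel 1264 c [416.4 -34.3] size [ 8.5 59.8] ang 10.1 med z 0.1012
scene panel top 242 c [416.7 -34.7] size [ 8.  58.9] ang 11.0 med z 0.138
scene stand top 527 c [417.8 -33.9] size [37.  84.7] ang 10.9 med z 0.0372
scene jamb block top 587 c [513.6 152.8] size [49.7 91. ] ang 21.8 med z 0.0865
scene jamb lead-in top 353 c [498.5 144.3] size [66.1 91.5] ang 26.5 med z 0.0439
scene jamb all 3907 c [481.3 139.4] size [158.  178.6] ang 37.2 med z 0.0366
holder >0.12: [ 0.512 -0.096  0.12 ] [ 0.573 -0.033  0.282]
top panel 123 c [418.9 -31.4] size [ 7.9 58.6] ang 10.4 med z 0.1383
top panel top 122 c [418.8 -31.4] size [ 7.8 58.6] ang 10.4 med z 0.1383
top stand top 358 c [419.  -32.1] size [33.4 82.6] ang 10.4 med z 0.0368
top jamb block top 601 c [515.1 155.3] size [45.8 90.2] ang 20.9 med z 0.0857
top jamb lead-in top 190 c [492.9 133.6] size [ 55.4 104.9] ang 50.0 med z 0.043
top jamb all 2633 c [489.5 147.4] size [173.1 176.5] ang 37.3 med z 0.0366
holder >0.12: [ 0.514 -0.092  0.121] [ 0.578 -0.03   0.282]
```

View pics/crop.png

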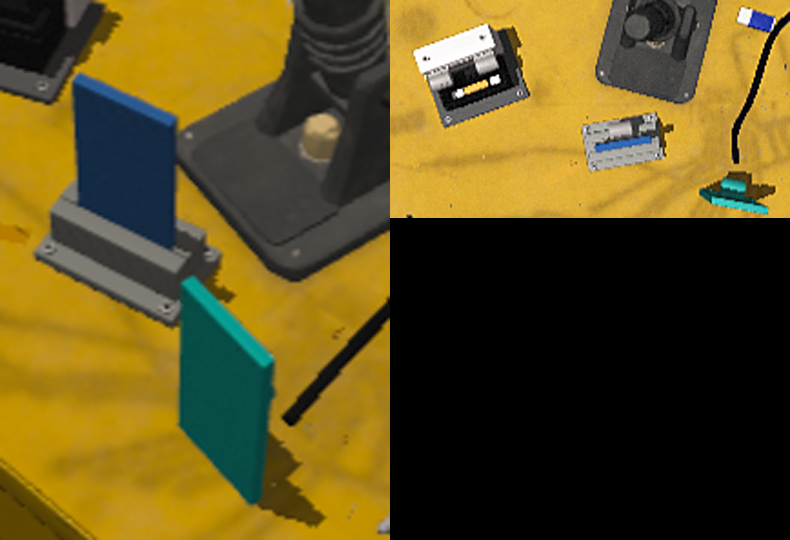

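The crop confirms it: the blue panel sits in the grey stand (left, about (125,160)), and the turquoise one (225,390) is the look-alike to leave alone. Panel yaw is about 10.4° and jamb yaw about 21°. Now I'll move above the panel.

```bash
python3 -m jog '[0.021,-0.04,0,0,0,-0.035, 0.042,-0.08,0,0,0,-0.07, 0.063,-0.12,0,0,0,-0.105, 0.084,-0.16,0,0,0,-0.14, 0.105,-0.2,0,0,0,-0.175, 0.126,-0.24,0,0,0,-0.21, 0.147,-0.28,0,0,0,-0.245, 0.168,-0.32,0,0,0,-0.28, 0.189,-0.36,0,0,0,-0.315, 0.21,-0.4,0,0,0,-0.35]' 1
python3 -m jog '[0.021,-0.04,0,0,0,-0.035, 0.042,-0.08,0,0,0,-0.07, 0.063,-0.12,0,0,0,-0.105, 0.084,-0.16,0,0,0,-0.14, 0.105,-0.2,0,0,0,-0.175, 0.13,-0.239,0,0,0,-0.197, 0.13,-0.239,0,0,0,-0.197, 0.13,-0.239,0,0,0,-0.197]'
```

```text
clock: 1.93
eef_pos: [0.3141, 0.1567, 0.3042]
tool_rot: [0.479, 0.878, 0.0, 0.0]
ft_force: [1.0, 0.8, -0.2]
grip_width: 0.0852
grasp_force: 0.0
clock: 2.6
eef_pos: [0.4183, -0.0344, 0.3037]
tool_rot: [0.642, 0.767, -0.0, -0.0]
ft_force: [-0.6, 0.0, 0.0]
grip_width: 0.0856
grasp_force: 0.0
```

```bash
python3 -m jog '[0,0.001,-0.03,0,0,0, 0,0.001,-0.06,0,0,0, 0,0.001,-0.09,0,0,0, 0,0.001,-0.12,0,0,0, 0,0.001,-0.145,0,0,0, 0,0.001,-0.16,0,0,0, 0,0.001,-0.168,0,0,0, 0,0.001,-0.168,0,0,0]'
python3 - <<'E'
from h import *
im,d=bot.camera("scene"); save("pre",cv2.resize(im[130:370,200:440],None,fx=2.4,fy=2.4,interpolation=cv2.INTER_CUBIC))
E
```

```text
clock: 3.27
eef_pos: [0.4164, -0.0311, 0.1684]
tool_rot: [0.64, 0.769, -0.001, -0.001]
ft_force: [-0.5, 0.6, 1.1]
grip_width: 0.0854
grasp_force: 0.0
```

View pics/pre.png

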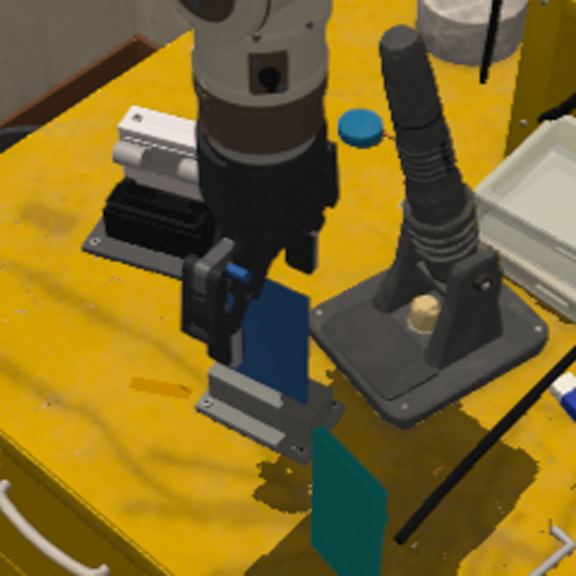

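The fingers straddle the blue panel: near finger at crop (222,320), panel at (275,330). The holder at (430,200) is clear. Closing now, then lifting.

```bash
python3 -m jog '[0,0,0,0,0,0, 0,0,0,0,0,0, 0,0,0,0,0,0, 0,0,0,0,0,0, 0,0,0,0,0,0, 0,0,0,0,0,0, 0,0,0,0,0,0, 0,0,0,0,0,0, 0,0,0,0,0,0, 0,0,0,0,0,0]' -1
```

```text
clock: 4.15
eef_pos: [0.418, -0.0322, 0.1698]
tool_rot: [0.64, 0.768, 0.0, 0.0]
ft_force: [-0.7, 0.2, 3.5]
grip_width: 0.0075
grasp_force: 59.2
```

```bash
python3 -m jog '[0,0,0.01,0,0,0, 0,0,0.025,0,0,0, 0,0,0.045,0,0,0, 0,0,0.065,0,0,0, 0,0,0.085,0,0,0, 0,0,0.105,0,0,0, 0,0,0.12,0,0,0, 0,0,0.13,0,0,0, 0,0,0.13,0,0,0, 0,0,0.13,0,0,0]'
python3 - <<'E'
from h import *
for c in ["scene","top"]:
    im,d=bot.camera(c)
    if c=="scene": save("lift",cv2.resize(im[90:340,170:420],None,fx=2.2,fy=2.2)); np.savez("/tmp/l",im=im,d=d)
    for l in ["panel_center","panel_bore","jamb_axis","slot_mouth","jamb"]:
        for r in bot.tip_of(l,c)[:2]:
            P=w(c,r["at"]); print(c,l,np.round(P,4),round(r["confidence"],2))
E
```

```text
clock: 4.98
eef_pos: [0.4176, -0.0321, 0.2734]
tool_rot: [0.64, 0.768, -0.0, -0.0]
ft_force: [-0.6, -0.7, -2.8]
grip_width: 0.0074
grasp_force: 58.7
scene panel_center [ 0.3567 -0.158   0.0662] 0.75
scene panel_center [ 0.4197 -0.034   0.1788] 0.61
scene panel_bore [ 0.4341 -0.0294  0.1756] 0.97
scene panel_bore [ 0.3708 -0.1599  0.0615] 0.66
scene jamb_axis [0.4995 0.145  0.0764] 0.65
scene slot_mouth [0.4797 0.1417 0.0475] 0.86
scene slot_mouth [ 0.5662 -0.1938  0.0021] 0.29
scene jamb [0.4801 0.1438 0.0032] 0.84
top panel_center [ 0.3549 -0.1497  0.0694] 0.77
top panel_bore [ 0.3704 -0.1547  0.0608] 0.75
top jamb_axis [0.4987 0.1533 0.0736] 0.74
top slot_mouth [0.4856 0.1424 0.0456] 0.87
top jamb [4.830e-01 1.473e-01 1.000e-04] 0.63
```

View pics/lift.png

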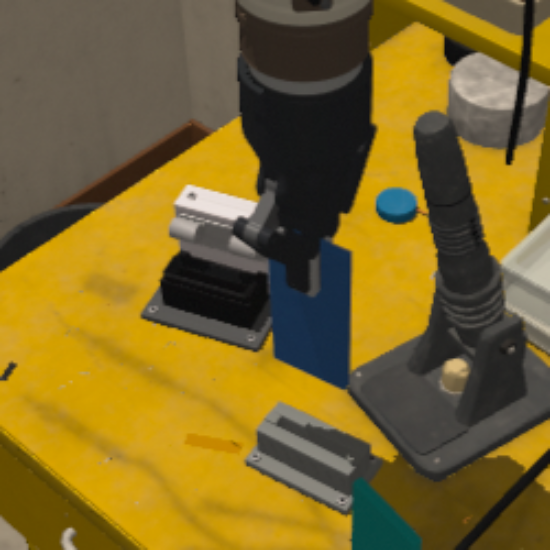

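The panel is held upright, above the stand (crop (310,320)). Next, measure the jamb more closely from depth.

Run:
```python
from h import *
for c in ["scene","top"]:
    z=np.load(f"/tmp/{c}.npz"); P=cloud(c,z["d"])
    m=(np.hypot(P[...,0]-.5,P[...,1]-.15)<.09)
    B=P[m&(P[...,2]>.0825)&(P[...,2]<.09)][:,:2]*1000
    # best yaw: minimise rect with robust percentiles
    best=min((( lambda R:(np.ptp(np.percentile(R,[1,99],0),0).prod(),a))(B@np.array([[np.cos(a),-np.sin(a)],[np.sin(a),np.cos(a)]])) for a in np.radians(np.arange(14,29,.25))))
    a=best[1]; ex=np.array([np.cos(a),np.sin(a)]);ey=np.array([-ex[1],ex[0]])
    for yaw in [a]:
        o=np.array([.483,.1435])*1000
        X=(B-o)@ex;Y=(B-o)@ey
        print(c,"yaw",np.degrees(a),"block x",np.round(np.percentile(X,[0,1,3,50,97,99,100]),1),"y",np.round(np.percentile(Y,[0,1,99,100]),1))
        Q=P[m]*1000; x=(Q[:,:2]-o)@ex;y=(Q[:,:2]-o)@ey;zz=Q[:,2]
        s=(zz>70)&(zz<84)&(x<29)&(np.abs(y)<50)
        print(" knuckle n",s.sum(),"x",np.round(np.percentile(x[s],[1,50,99]),1),"y",np.round(np.percentile(y[s],[0,2,98,100]),1))
        t=s&(zz>79.5); print("  top x",np.round(np.median(x[t]),1),t.sum())
        ys=np.sort(y[s]); g=np.diff(ys); i=g.argmax(); print("  gap",np.round([ys[i],ys[i+1]],1))
        s=(zz>40)&(zz<48)&(x<27)&(x>-30)&(np.abs(y)<60)
        print(" rim z",np.median(zz[s]).round(1),"x",np.round(np.percentile(x[s],[1,99]),1),"y",np.round(np.percentile(y[s],[1,99]),1))
        s=(zz>4)&(zz<15)&(abs(x)<65)&(abs(y)<65); print(" base x",np.round(np.percentile(x[s],[1,99]),1),"y",np.round(np.percentile(y[s],[1,99]),1))
```

```text
scene yaw 19.25 block x [ 5.7  9.8 11.7 38.2 54.2 55.4 56.4] y [-46.3 -45.1  42.6  44.8]
 knuckle n 451 x [ 4.1 16.8 28.9] y [-45.7 -41.4  38.2  42.9]
  top x 15.6 184
  gap [-43.8 -41.7]
 rim z 43.8 x [-15.8  26.8] y [-42.2  37.9]
 base x [-55.   55.6] y [-58.6  59.4]
top yaw 19.75 block x [10.8 14.4 17.1 42.4 56.1 56.9 57.8] y [-44.8 -43.5  44.2  45.7]
 knuckle n 287 x [ 6.4 18.1 28.9] y [-40.1 -38.7  38.6  44.1]
  top x 15.6 121
  gap [39.7 42.9]
 rim z 42.6 x [-13.9  14.8] y [-39.8  39.4]
 base x [-53.6  56.5] y [-60.5  55.8]
```

Run:
```python
from h import *
def plane(c,uv,z):
    k=bot.calibration(c);T=np.array(k["pose"]);K=np.array(k["intrinsics"])
    r=np.c_[uv,np.ones(len(uv))]@np.linalg.inv(K).T*[1,-1,-1]@T[:3,:3].T
    return T[:3,3]+r*((z-T[2,3])/r[:,2])[:,None]
for c in ["scene","top"]:
    im=np.load(f"/tmp/{c}.npz")["im"]; P0=proj(c,[.52,.157,.085]).astype(int)
    hsv=cv2.cvtColor(im,cv2.COLOR_RGB2HSV)
    u,v=P0; print(c,P0,hsv[v,u])
    for th in [215,235]:
        m=((hsv[...,2]>th)&(hsv[...,1]<40)).astype(np.uint8)
        n,lab,st,_=cv2.connectedComponentsWithStats(m); l=lab[v,u]
        if l==0: print(th,"none"); continue
        yx=np.argwhere(lab==l); W=plane(c,yx[:,::-1],.085)[:,:2].astype(np.float32)*1000
        print(th,len(W),st[l],cv2.minAreaRect(W))
a=[cv2.resize(np.load(f"/tmp/{c}.npz")["im"][s],(390,360),interpolation=cv2.INTER_CUBIC) for c,s in [("scene",np.s_[165:255,225:322]),("top",np.s_[220:290,210:286])]]
save("jamb",np.hstack(a))
```

```text
scene [272 184] [ 12  20 224]
215 376 [250 174  47  20 376] ((523.5625, 158.7689208984375), (24.683961868286133, 85.69951629638672), 20.502534866333008)
235 none
top [240 242] [170   3 252]
215 558 [218 228  45  27 558] ((520.5064697265625, 157.85638427734375), (32.83613586425781, 88.82130432128906), 20.38684844970703)
235 543 [218 228  44  27 543] ((523.2405395507812, 159.10443115234375), (26.75092887878418, 88.37663269042969), 20.59988784790039)
```

View pics/jamb.png

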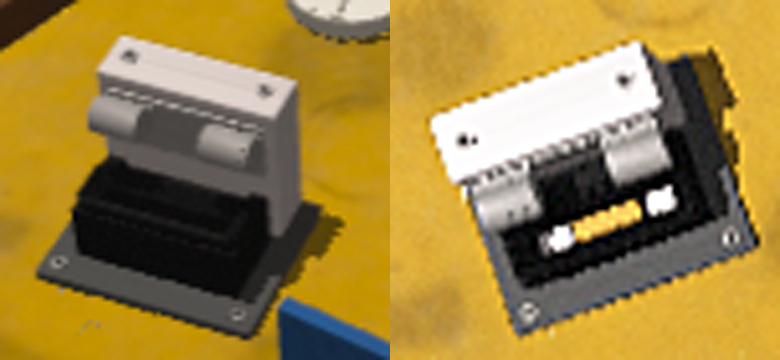

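The crop shows the jamb with its black slot, the brass plunger at (605,220), and the knuckles at (505,200) and (640,150). I take the jamb origin as (0.4825, 0.1432) and the yaw as 20.5°.

```bash
python3 -m jog '[0.006,0.016,0,0,0,0.006, 0.018,0.05,0,0,0,0.02, 0.033,0.09,0,0,0,0.036, 0.048,0.13,0,0,0,0.052, 0.063,0.17,0,0,0,0.068, 0.074,0.2,0,0,0,0.08, 0.081,0.219,0,0,0,0.088, 0.081,0.219,0,0,0,0.088, 0.081,0.219,0,0,0,0.088, 0.081,0.219,0,0,0,0.088]'
python3 - <<'E'
from h import *
c="scene"; im,d=bot.camera(c); save("above",cv2.resize(im[80:280,180:380],None,fx=2.9,fy=2.9,interpolation=cv2.INTER_CUBIC))
P=cloud(c,d); hsv=cv2.cvtColor(im,cv2.COLOR_RGB2HSV)
m=(hsv[...,0]>103)&(hsv[...,0]<125)&(hsv[...,1]>120)&(np.hypot(P[...,0]-.4825,P[...,1]-.1432)<.05)&(P[...,2]>.1)
Q=P[m]*1000; a=np.radians(20.5); ex=np.array([np.cos(a),np.sin(a)]);ey=np.array([-ex[1],ex[0]])
q=(Q[:,:2]-[482.5,143.2]); print(len(Q),np.percentile(Q[:,2],[1,99]).round(1),cv2.minAreaRect((q).astype(np.float32)))
lo=Q[:,2]<165; print("y",np.percentile((q@ey)[lo],[1,2,98,99]).round(1),"x face",np.median(q@ex).round(1))
X=np.c_[q@ey,Q[:,2],np.ones(len(Q))]; print("plane fit",np.linalg.lstsq(X,q@ex,rcond=None)[0].round(3))
for l in ["panel_center","panel_bore","jamb_axis","slot_mouth"]:
    for r in bot.tip_of(l,c)[:2]: print(l,np.round(w(c,r["at"]),4),round(r["confidence"],2))
E
```

```text
clock: 6.42
eef_pos: [0.4821, 0.1426, 0.2732]
tool_rot: [0.57, 0.821, -0.001, -0.0]
ft_force: [1.0, -0.2, -2.4]
grip_width: 0.007
grasp_force: 58.7
1548 [115.7 243.2] ((-6.051182270050049, -4.445959091186523), (17.741905212402344, 60.708168029785156), 26.043758392333984)
y [-31.5 -31.   26.4  27. ] x face -4.2
plane fit [ 1.000e-03  2.000e-03 -4.563e+00]
panel_center [0.4844 0.1396 0.1771] 0.95
panel_center [ 0.354  -0.1525  0.0671] 0.68
panel_bore [0.4993 0.1474 0.1748] 0.84
panel_bore [ 0.3724 -0.1608  0.0628] 0.78
jamb_axis [0.4986 0.1445 0.0741] 0.81
slot_mouth [0.483  0.1376 0.0479] 0.56
```

View pics/above.png

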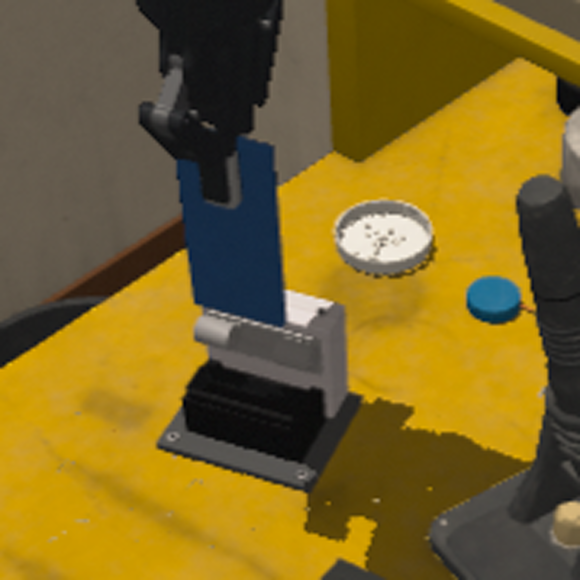

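The panel hangs upright and parallel above the slot (crop (235,240)), and the dish is clear. I'll descend part way and watch the force.

```bash
python3 -m jog '[0.0005,0.001,-0.012,0,0,0, 0.0005,0.001,-0.03,0,0,0, 0.0005,0.001,-0.05,0,0,0, 0.0005,0.001,-0.065,0,0,0, 0.0005,0.001,-0.075,0,0,0, 0.0005,0.001,-0.082,0,0,0, 0.0005,0.001,-0.088,0,0,0, 0.0005,0.001,-0.094,0,0,0, 0.0005,0.001,-0.098,0,0,0, 0.0005,0.001,-0.098,0,0,0]'
```

```text
clock: 7.5
eef_pos: [0.4828, 0.1438, 0.1947]
tool_rot: [0.57, 0.821, -0.0, -0.0]
ft_force: [0.5, -0.4, -2.4]
grip_width: 0.0076
grasp_force: 58.8
```

```bash
python3 -m jog '[0,0,-0.003,0,0,0, 0,0,-0.006,0,0,0, 0,0,-0.009,0,0,0, 0,0,-0.012,0,0,0, 0,0,-0.015,0,0,0, 0,0,-0.015,0,0,0]'
python3 -m jog '[0,0,-0.002,0,0,0, 0,0,-0.004,0,0,0, 0,0,-0.006,0,0,0, 0,0,-0.008,0,0,0, 0,0,-0.008,0,0,0, 0,0,-0.008,0,0,0]'
```

```text
clock: 8.0
eef_pos: [0.4828, 0.1439, 0.1826]
tool_rot: [0.57, 0.821, -0.0, -0.0]
ft_force: [-0.0, -0.6, -2.3]
grip_width: 0.0075
grasp_force: 58.8
clock: 8.5
eef_pos: [0.4831, 0.1439, 0.1769]
tool_rot: [0.57, 0.821, 0.0, 0.0]
ft_force: [-1.2, -0.5, 3.4]
grip_width: 0.007
grasp_force: 59.5
```

```bash
python3 -m jog '[0,0,-0.001,0,0,0, 0,0,-0.002,0,0,0, 0,0,-0.003,0,0,0, 0,0,-0.003,0,0,0, 0,0,-0.003,0,0,0]'
python3 -m jog '[0,0,-0.0005,0,0,0, 0,0,-0.001,0,0,0, 0,0,-0.0015,0,0,0, 0,0,-0.0015,0,0,0, 0,0,-0.0015,0,0,0]'
```

```text
clock: 8.92
eef_pos: [0.4831, 0.1439, 0.1744]
tool_rot: [0.57, 0.821, 0.0, 0.0]
ft_force: [-2.1, -0.1, 3.6]
grip_width: 0.0073
grasp_force: 59.9
clock: 9.33
eef_pos: [0.4831, 0.144, 0.1738]
tool_rot: [0.57, 0.821, 0.0, 0.0]
ft_force: [-1.5, -0.7, 9.4]
grip_width: 0.0072
grasp_force: 60.5
```

```bash
python3 -m jog '[0,0,-0.001,0,0,0, 0,0,-0.002,0,0,0, 0,0,-0.002,0,0,0, 0,0,-0.002,0,0,0, 0,0,-0.002,0,0,0]'
python3 - <<'E'
from h import *
c="scene"; im,d=bot.camera(c); save("in",cv2.resize(im[100:260,190:350],None,fx=3.6,fy=3.6,interpolation=cv2.INTER_CUBIC))
P=cloud(c,d); hsv=cv2.cvtColor(im,cv2.COLOR_RGB2HSV)
m=(hsv[...,0]>103)&(hsv[...,0]<125)&(hsv[...,1]>120)&(np.hypot(P[...,0]-.4825,P[...,1]-.1432)<.05)&(P[...,2]>.05)
Q=P[m]*1000; a=np.radians(20.5); ex=np.array([np.cos(a),np.sin(a)]);ey=np.array([-ex[1],ex[0]])
q=(Q[:,:2]-[482.5,143.2]); print(np.percentile(Q[:,2],[0.5,99.5]).round(1),"y",np.percentile(q@ey,[1,2,98,99]).round(1),"x",np.median(q@ex))
print("plane fit",np.linalg.lstsq(np.c_[q@ey,Q[:,2],np.ones(len(Q))],q@ex,rcond=None)[0].round(3))
for l in ["panel_center","panel_bore","jamb_axis"]:
    for r in bot.tip_of(l,c)[:2]: print(l,np.round(w(c,r["at"]),4),round(r["confidence"],2))
E
```

```text
clock: 9.75
eef_pos: [0.4832, 0.144, 0.1738]
tool_rot: [0.57, 0.821, 0.001, 0.001]
ft_force: [-5.8, -1.8, 16.7]
grip_width: 0.0072
grasp_force: 61.8
[ 50.3 145.6] y [-31.1 -30.6  27.5  27.9] x -2.603938671589289
plane fit [-1.000e-03  8.000e-03 -3.265e+00]
panel_center [ 0.3539 -0.1558  0.0668] 0.87
panel_center [0.4868 0.1439 0.0774] 0.85
panel_bore [0.499  0.1496 0.0764] 0.77
jamb_axis [0.498  0.1466 0.0732] 0.92
```

View pics/in.png

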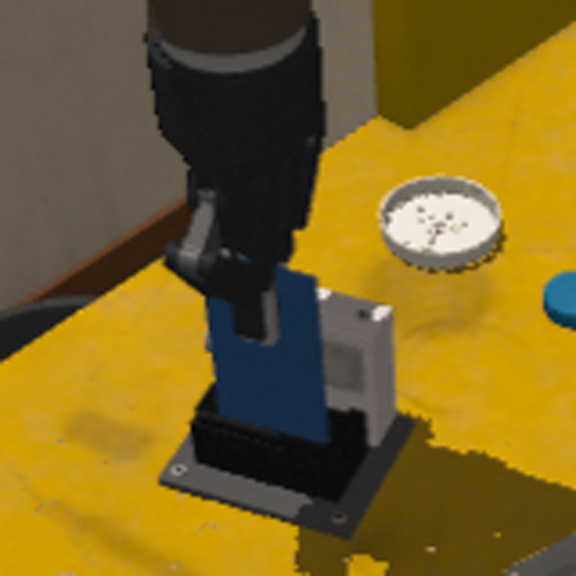

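The panel is seated in the slot: TCP z has stopped at 0.1738, exactly the expected stand-to-ledge height, while the force keeps rising. I'll relieve the small side force, settle, and hand in.

```bash
python3 -m jog '[-0.0005,-0.0003,0,0,0,0, -0.001,-0.0005,0,0,0,0, -0.001,-0.0005,0,0,0,0, -0.001,-0.0005,0,0,0,0, -0.001,-0.0005,0,0,0,0, -0.001,-0.0005,0,0,0,0]' && python3 -c "
from workcell import bot
print(bot.job_done())"
```

```text
clock: 10.45
eef_pos: [0.4829, 0.1438, 0.1738]
tool_rot: [0.57, 0.821, 0.001, 0.001]
ft_force: [-5.1, -0.4, 17.0]
grip_width: 0.0072
grasp_force: 61.4
the job is handed in; nothing more can be done
None
```

I lifted the blue panel from its stand, seated it upright in the jamb slot pressed down on the ledges, and handed the job in at about 10.5 s still gripping it (about 61 N grip). The hand-in returned no verdict, so alignment is judged from the TCP stopping at the expected ledge height of 0.1738 m with about 17 N upward force.

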